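# Load the curing cabinet and latch its door

## Robot

A 6-joint arm with a two-finger parallel gripper is mounted at the origin on the work surface. World frame = base frame: x ahead of the robot, y to its left, z up, the work surface at z = 0. Lengths are in mm, angles in rad, forces in N, time in s.
With the tool pointing down it reaches from about 275 to 850 mm from the base axis. Payload 5.2 kg.
Tool frame: the origin (TCP) lies at the very end of the fingers, on their centre line; the grasp point (between the pads) lies 19 mm behind it; z points along the fingers, y is the direction in which the jaws open and shut (so a half turn about z gives the same grasp; the last joint's range is limited). The gripper opens to 85 mm and grips with 20 to 120 N. Pads are 22 mm wide; open, the fingers measure 114 mm over their backs; the gripper's body (76 mm by 85 mm) begins 54 mm behind the grasp point. The pads swing forward as they close: fully open they stand 13 mm farther back than shut.
Start: joints at [-0.203, 0.259, 1.535, -0, 1.348, -0.203], TCP at [550.005, 0.023, 231.31] pointing down, gripper open.
Joint ranges: [-3.14, 3.14], [-0.91, 2.08], [0.19, 2.58], [-1.22, 4.36], [0.22, 2.71], [-3.12, 3.12]. Speed limits (rad/s): [2.57, 2.57, 3.14, 3.14, 3.14, 3.14].

## Interface

Orientations are given as a unit quaternion [w, x, y, z].
In Python, from bench import bot, imaging gives the robot as it stands.
- The arm moves only by the tool apply_moves, never from a script. Its argument "plan" is a list of rows, each an object of numbers: "dx", "dy", "dz": the shift along the tool's x, y, z normalised to -1 to 1, where 1 is 600 mm; "ax", "ay", "az": the turn, a rotation vector about the tool's x, y, z normalised to -1 to 1, where 1 is 2 pi rad. A call has 1 to 8 rows; each row shifts and turns the commanded pose from where the row before left it, along the tool's axes as they then stand; what a row does not reach is not made up. A row lasts 1/10 s, in which the tool goes at most 50 mm and 8.59 degrees, less where a joint would pass 70% of its speed; a pose out of reach is approached as far as the arm can. A call with a number of a shift or a turn outside -1 to 1 is refused whole. A call with a gripper value outside its range is refused whole. "jaw" is the closure, from -1 (fully open) to 1 (shut), set as the call begins (left out, the last holds). The fingers move at their own pace and stop on an object; the grip force is fixed at half the most. Time passes only in rows, so rows that do not move let the fingers close. It gives the time, the measured TCP pose, the force and the opening at its end, in the units of the state.
- bot.get_obs(): the state, without advancing time (a new reading comes with each control period).
- imaging.camera(name): name is "scene" or "side" or "wrist"; returns the picture (400x640x3 uint8, red, green, blue); there is no depth.
- imaging.get_calibration(name): a dict with "camera_matrix" (3x3 intrinsics, pixels), "origin" and "attitude" of the camera in the world. Camera axes: x right, y down, z forward; pixel columns grow to the right and rows downward; lengths in mm; the calibration is good to about 2 mm. The wrist camera is an equidistant fisheye: a pixel r from the principal point sees the ray r / f radians off the axis. A picture is of the moment at which its call begins: read the wrist's pose just before it. get_calibration takes no time and is no camera call; for the wrist camera it gives the pose at the moment of the call.
- bot.hand_in(): hands the job in, once; it reports no verdict.
The state is a dict: "time_s": time; "joint_pos": joint angles; "joint_velocities": joint speeds; "tau": joint torques, N m; "tool_pos": TCP position; "orientation": TCP orientation; "contact_force": force on the tool from outside, world axes, zero at the start; "wrist_torque": the same for the moment, N m; "width": opening from 0.0 (shut) to 1.0 (fully open).
Only numpy, scipy, OpenCV 4.12 (cv2) and the standard library are available. Lean on these libraries where they do the work, as an engineer would, in place of code of your own. Each camera call takes 0.05 s, during which the arm holds its last target. There are 200 camera calls.

## Task

Stand the plaster dental cast upright in the middle of the tray that is fixed to the inside of the open curing-cabinet door and let go of it; then gently push the door shut until the sprung latch snaps in behind the striker post. The cast must ride in standing on the middle of the tray; never press hard on the door and leave the other things on the board where they are.

Things in the scene. Friction and masses are not known exactly. Their poses are not given: they have to be found in the camera images.
- cast: Dental cast: a plaster block 66 (its x) x 50 (its y) x 44 mm with pink wax and a horseshoe of white teeth on top, 60 mm tall in all, about 0.3 kg. Origin: centre of its underside, z up. Grip the block across its 50 mm width (along its y), e.g. 34 mm above its underside. It stands on a plywood board 8 mm thick.
- cabinet: White light-curing cabinet, fixed: 280 mm wide (its y), 200 mm deep (its x), 157 mm high. Its roof begins 35 mm behind its front; roof vents 7 mm higher. Origin: centre of its underside; the front looks along its -x. The door hangs open in front of it. A steel striker post 10 mm thick stands upright at the jamb opposite the hinge.
- door_hinge (a point): On the door's vertical hinge axis, at the height of the cabinet's underside; turns with the door. -y runs along the door from hinge to free edge, +x is the normal of the inner face (tray side), z up. The panel is 220 mm wide, between x = -16 mm (outer face) and x = 0 (inner face), 22 to 143 mm high. Its outer face is flat, without handle. The hinge's friction (0.12 N m) holds it where it is left.
- push_plate (a point): Point on the outer face of the door, on a steel thumb plate, 40 mm from the free edge and 18 mm below the panel's top edge: a good place to push with fingers pointing down (much lower, the hand would meet the door's top edge or the roof). Same axes as door_hinge: push along +x of this frame, which turns with the door.
- tray_mid (a point): Middle of the tray's top surface, 45 mm above the work surface, 70 mm from the door's inner face, 115 mm from the hinge. Axes as door_hinge. The level tray is 145 mm along the door, 122 mm deep, with a 5 mm rim. Cast may be turned any way; closing the fingers along this y leaves most room. The latch case stands 26 mm proud of the inner face, 104 to 132 mm high, within 54 mm of the free edge.
- door (a joint): Opening angle of the door in rad: 0 shut against its stop, starts at 1.25 to 1.6. Opening turns it clockwise seen from above. The bolt meets the striker post at about 0.13; riding over it takes 6 to 15 N at the push plate; it snaps in only below about 0.013, so push on to the stop. A latched door may spring back to about 0.015. More than 60 N on the door is too hard.
- bolt (a joint): How far the sprung bevelled bolt at the free edge of the door is pushed into its case, in m: 0 fully out, about 0.009 while it rides over the striker post, back to 0 when it has snapped in. It pushes out with about 2 to 4 N.
- articulator: Bystander: white plastic hinged-jaw articulator with plaster plates, 90 x 86 x 110 mm, loose on the board. Origin: centre of its underside.
- tumbler: Bystander: drinking glass, 72 mm across, 85 mm tall, loose on the board. Origin: centre of its underside.
- wax_tin: Bystander: flat blue tin of pink wax, 84 mm across, 18 mm high, loose on the board. Origin: centre of its underside.

How it is judged:
By the outcome, as a careful person would: the job done as asked, in the order asked, and still so for the second after the job is handed in, with the robot touching nothing.
It also fails if it takes over 64 s, if anything falls off the work surface, if the arm or the gripper's body presses on something with over 40 N, if the wrist force passes 120 N, or if a joint passes its speed limit or range.

## Working session

There is one attempt and no reset: what is moved stays moved. The work goes in short steps, Python scripts to look and compute and a tool call to move; the robot and the scene stay as the last step left them, time stands still between calls to the robot, and variables do not carry over. Pictures are saved under pics/ and viewed, about 8 in all and at most 12, crops included, and the job is handed in when it is done.

Besides the shell and the picture viewer there is one more tool, called after "Request:" by a JSON object that holds its "op" and its "data", one argument or row to a line. apply_moves: Moves the arm, as the interface text tells. Its arguments: {"type":"object","properties":{"plan":{"type":"array","items":{"type":"object","properties":{"dx":{"type":"number"},"dy":{"type":"number"},"dz":{"type":"number"},"ax":{"type":"number"},"ay":{"type":"number"},"az":{"type":"number"}}}},"jaw":{"type":"number"}},"required":["plan"]}

```bash
mkdir -p pics; ls; python3 - <<'E'
from bench import bot, imaging
import cv2, numpy as np
o=bot.get_obs(); print(o)
for n in("scene","side","wrist"):
    c=imaging.get_calibration(n); print(n,c)
    cv2.imwrite(f"pics/{n}0.png",cv2.cvtColor(imaging.camera(n),cv2.COLOR_RGB2BGR))
E
```

```text
pics
{'time_s': 0.0, 'joint_pos': array([-2.02782628e-01,  2.59351318e-01,  1.53610869e+00, -4.50815083e-06,
        1.34799533e+00, -2.02824178e-01]), 'joint_velocities': array([-0.00118592, -0.00041328,  0.00056324,  0.00054487, -0.00098609,
       -0.00061384]), 'tau': array([ 1.06436883e-04, -4.46029150e+01, -2.90570551e+01, -7.42485804e-05,
        1.18754001e-02, -2.51378208e-05]), 'tool_pos': array([5.49461647e+02, 1.42131687e-01, 2.30459945e+02]), 'orientation': array([-7.76494487e-04,  7.07091431e-01,  7.07121518e-01, -5.14251358e-04]), 'contact_force': array([ 0.25667127, -0.15331342, -0.61129416]), 'wrist_torque': array([ 0.00560073, -0.03745471, -0.03192585]), 'width': 0.9987516686869792}
scene {'camera_matrix': array([[437.27499596,   0.        , 323.92374383],
       [  0.        , 437.27499596, 200.84697963],
       [  0.        ,   0.        ,   1.        ]]), 'origin': array([ 946.08602641, -322.8330119 ,  988.07790661]), 'attitude': array([-0.19195126,  0.85663972,  0.46721328, -0.10504693])}
side {'camera_matrix': array([[400.73597274,   0.        , 319.79537963],
       [  0.        , 400.73597274, 205.2744495 ],
       [  0.        ,   0.        ,   1.        ]]), 'origin': array([ 955.66026743, -287.37475192,  835.01206745]), 'attitude': array([-0.21788139,  0.81584443,  0.51818954, -0.13566564])}
wrist {'camera_matrix': array([[309.70691629,   0.        , 318.31057008],
       [  0.        , 309.70691629, 199.64142482],
       [  0.        ,   0.        ,   1.        ]]), 'origin': array([549.54010866,  78.53797944, 373.86024203]), 'attitude': array([ 1.53834418e-01,  9.88096311e-01,  3.39782529e-04, -7.32852611e-04])}
```

View pics/scene0.png

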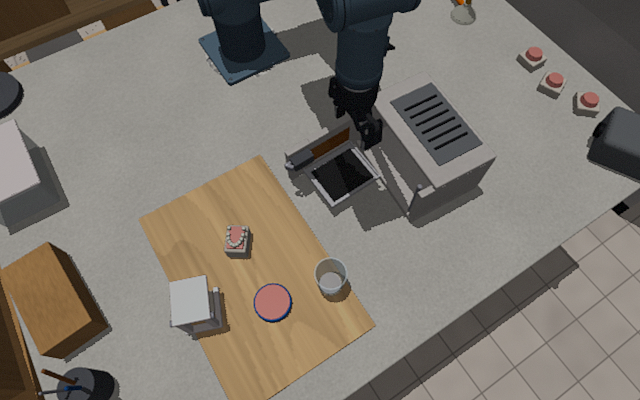

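View pics/side0.png

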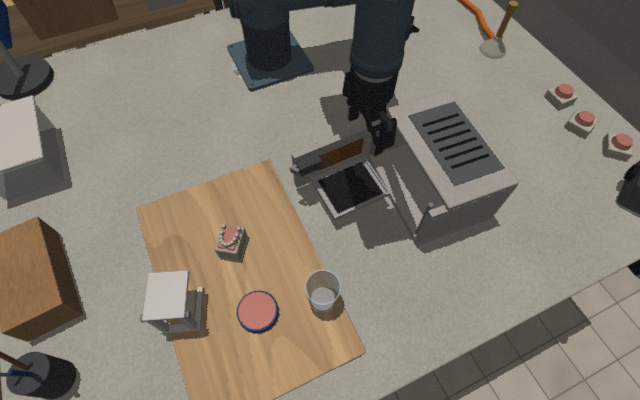

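View pics/wrist0.png

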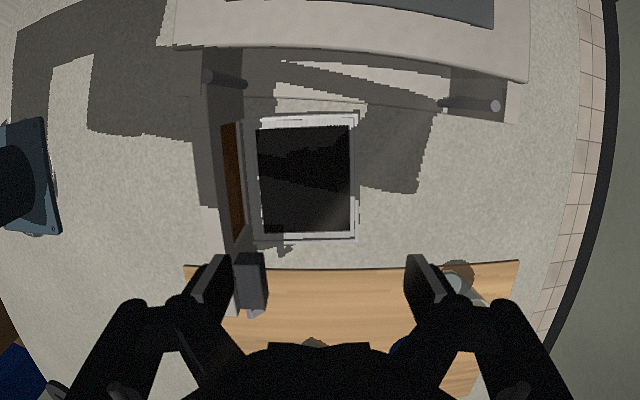

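Cabinet is at +y, with the door open about 90° (free edge toward −y, tray at wrist px (305,180)). The cast is at scene (237,238), the tin at (272,302), the glass at (331,275) and the articulator at (192,300).

```bash
cat > h.py <<'E'
from bench import bot, imaging
import cv2, numpy as np
from scipy.spatial.transform import Rotation as R
def rot(q): return R.from_quat([q[1],q[2],q[3],q[0]]).as_matrix()
def world(px,z,c,fish=False):
    K=c["camera_matrix"]; p=np.atleast_2d(np.array(px,float))
    u=(p-[K[0,2],K[1,2]])/K[0,0]
    if fish:
        r=np.linalg.norm(u,axis=1,keepdims=True); d=np.hstack([u/np.maximum(r,1e-9)*np.sin(r),np.cos(r)])
    else: d=np.hstack([u,np.ones((len(u),1))])
    d=d@rot(c["attitude"]).T; o=np.array(c["origin"])
    return (o+d*((z-o[2])/d[:,2:3]))[:,:2]
def snap(n,f):
    c=imaging.get_calibration(n); im=cv2.cvtColor(imaging.camera(n),cv2.COLOR_RGB2BGR); cv2.imwrite(f"pics/{f}.png",im); return im,c
E
python3 - <<'E'
from h import *
np.set_printoptions(precision=1,suppress=True)
s=imaging.get_calibration("scene");d=imaging.get_calibration("side");w=imaging.get_calibration("wrist")
for n,a,b,z in[("cast",(237,236),(231,237),60),("tin",(272,302),(258,311),26),("glassrim",(331,270),(323,284),93),("art",(192,298),(168,295),118)]:
    print(n,world(a,z,s),world(b,z,d))
print("board",world([(140,215),(262,155),(375,325),(240,400)],8,s))
im=cv2.imread("pics/wrist0.png"); m=(im.max(2)<60).astype(np.uint8); m[:100]=0;m[250:]=0;m[:,:252]=0;m[:,365:]=0
m=cv2.morphologyEx(m,cv2.MORPH_OPEN,np.ones((5,5)))
ct=max(cv2.findContours(m,0,2)[0],key=cv2.contourArea)[:,0]
print("px",ct.min(0),ct.max(0)); P=world(ct,45,w,True); r=cv2.minAreaRect(P.astype(np.float32)); print(r,cv2.boxPoints(r))
# outer rim corners
print("rim",world([(260,115),(357,113),(355,240),(250,240)],50,w,True))
print("free top edge",world([(237,255),(264,253)],143,w,True),"post",world((495,105),157,w,True))
E
```

```text
cast [[ 544.7 -298.9]] [[ 546.8 -299.9]]
tin [[ 708.4 -306. ]] [[ 708.5 -304.9]]
glassrim [[ 733.9 -169.1]] [[ 733.4 -172.2]]
art [[ 637.9 -437.6]] [[ 639.5 -441. ]]
board [[ 345.5 -471. ]
 [ 358.  -137. ]
 [ 869.4 -141.4]
 [ 841.7 -460. ]]
px [255 126] [349 233]
((533.5407104492188, -5.82171630859375), (100.72884368896484, 120.41587829589844), 2.262239456176758) [[480.8  52.4]
 [485.6 -68. ]
 [586.2 -64. ]
 [581.5  56.3]]
rim [[488.2  68. ]
 [589.3  69.6]
 [591.7 -73.9]
 [469.1 -74.6]]
free top edge [[479.3 -45.3]
 [503.3 -42.7]] post [[685.4  85.9]]
```

Request:
{"op": "apply_moves", "data": {
  "plan": [
    {"dx":-0.05},
    {"dx":-0.05},
    {"dx":-0.05},
    {"dx":-0.05},
    {"dx":-0.05},
    {"dx":-0.05},
    {"dx":-0.05},
    {"dx":-0.05}
  ],
  "jaw": -1
}}

```text
invalid input at $.plan[0]: expected keys dx, dy, dz, ax, ay, az
```

```bash
python3 - <<'E'
from h import *
print(bot.get_obs()["tool_pos"],bot.get_obs()["joint_velocities"].round(2))
im,c=snap("wrist","w1")
a=cv2.resize(im[90:330,200:460],None,fx=2,fy=2,interpolation=cv2.INTER_CUBIC)
b=cv2.resize(cv2.imread("pics/wrist0.png")[60:300,200:380],None,fx=2,fy=2,interpolation=cv2.INTER_CUBIC)
cv2.imwrite("pics/ab.png",np.hstack([a,b])[:, :800]); print(np.hstack([a,b]).shape)
print(c)
E
```

```text
[5.49617289e+02 9.77924961e-02 2.30673596e+02] [ 0. -0. -0. -0.  0. -0.]
(480, 880, 3)
{'camera_matrix': array([[309.70691629,   0.        , 318.31057008],
       [  0.        , 309.70691629, 199.64142482],
       [  0.        ,   0.        ,   1.        ]]), 'origin': array([549.58212538,  78.52932355, 373.96464713]), 'attitude': array([ 1.53858456e-01,  9.88092654e-01,  3.21659904e-04, -6.15994158e-04])}
```

View pics/ab.png

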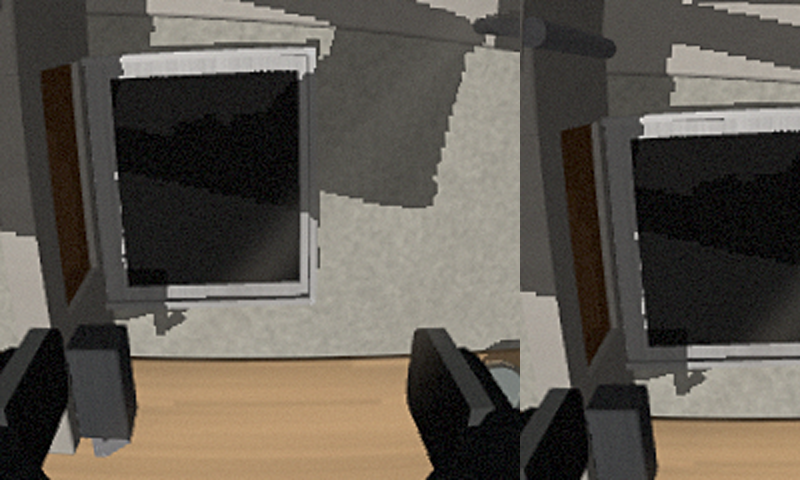

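The crop shows tray outer rim corners at wrist px (244,118.5), (358,114), (357,241), (252.5,240). The arm hasn't moved yet, because the row format needs all keys.

```bash
python3 - <<'E'
from h import *
c=imaging.get_calibration("wrist")
P=world([(244,118.5),(358,114),(357,241),(252.5,240)],50,c,True);print(P.round(1),P.mean(0))
for i in range(4):
    d=P[(i+1)%4]-P[i];print(np.linalg.norm(d),np.degrees(np.arctan2(d[1],d[0])))
# panel inner face top/bottom line? mat corners
Q=world(np.array([(111,80),(300,70),(300,283),(128,286)])/2+[200,90],45,c,True);print(Q.round(1),Q.mean(0))
E
```

```text
[[470.9  64.9]
 [590.5  68.5]
 [594.3 -75.3]
 [472.2 -74.6]] [531.97789287  -4.13838279]
119.70422726261724 1.730114536953964
143.84012512907051 -88.51140959864343
122.02960762148452 179.6934517633753
139.53124281472847 90.55783315589208
[[482.   51.8]
 [582.8  56.4]
 [586.2 -65.3]
 [485.7 -67.6]] [534.15860744  -6.20705018]
```

Request:
{"op": "apply_moves", "data": {
  "plan": [
    {"dx":-0.05,"dy":0,"dz":0,"ax":0,"ay":0,"az":0},
    {"dx":-0.05,"dy":0,"dz":0,"ax":0,"ay":0,"az":0},
    {"dx":-0.05,"dy":0,"dz":0,"ax":0,"ay":0,"az":0},
    {"dx":-0.05,"dy":0,"dz":0,"ax":0,"ay":0,"az":0},
    {"dx":-0.05,"dy":0,"dz":0,"ax":0,"ay":0,"az":0},
    {"dx":-0.05,"dy":0,"dz":0,"ax":0,"ay":0,"az":0},
    {"dx":-0.05,"dy":0,"dz":0,"ax":0,"ay":0,"az":0},
    {"dx":-0.05,"dy":0,"dz":0,"ax":0,"ay":0,"az":0}
  ],
  "jaw": -1
}}

```text
time_s: 1.0
tool_pos: [549.8, -241.1, 231.1]
orientation: [-0.0, 0.707, 0.707, -0.0]
contact_force: [-0.3, 0.2, 0.1]
width: 0.999
```

```bash
python3 - <<'E'
from h import *
imaging.camera("wrist")
print(bot.get_obs()["tool_pos"],bot.get_obs()["joint_velocities"].round(2))
im,c=snap("wrist","w2")
np.save("w2.npy",c,allow_pickle=True)
cv2.imwrite("pics/w2c.png",cv2.resize(im[120:320,190:430],None,fx=3,fy=3,interpolation=cv2.INTER_CUBIC))
E
```

```text
[ 549.65606159 -246.12726863  230.79393421] [ 0.03 -0.02  0.04  0.01 -0.    0.08]
```

View pics/w2c.png

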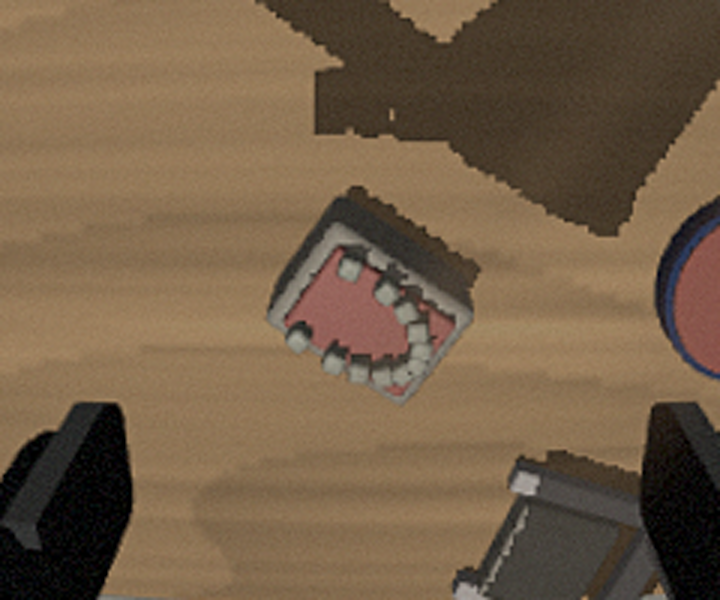

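Cast block top corners in the crop: (338,222), (472,308), (403,403), (268,320). The articulator is at lower right and the tin at right.

```bash
python3 - <<'E'
from h import *
c=np.load("w2.npy",allow_pickle=True).item()
P=world(np.array([(338,222),(472,308),(403,403),(268,320)])/3+[190,120],52,c,True);print(P.round(1),P.mean(0))
for i in range(4):
    d=P[(i+1)%4]-P[i];print(np.linalg.norm(d),np.degrees(np.arctan2(d[1],d[0])))
A=world(np.array([(515,455),(455,595)])/3+[190,120],118,c,True);print("art top near",A)
A=world(np.array([(515,455),(455,595)])/3+[190,120],60,c,True);print("art mid near",A)
E
```

```text
[[ 532.4 -264.7]
 [ 581.9 -298.5]
 [ 556.3 -338.5]
 [ 505.2 -303.3]] [ 543.94449914 -301.2510767 ]
59.95997692165146 -34.26094345889335
47.5713048950212 -122.6536323056588
62.103609120974696 145.41696735398995
47.21039333230629 54.75801711488093
art top near [[ 591.08734311 -322.95100387]
 [ 573.73061742 -381.19860132]]
art mid near [[ 600.47204272 -358.25979252]
 [ 579.18011394 -429.71357467]]
```

Request:
{"op": "apply_moves", "data": {
  "plan": [
    {"dx":0,"dy":0,"dz":0,"ax":0,"ay":0,"az":-0.022},
    {"dx":0,"dy":0,"dz":0,"ax":0,"ay":0,"az":-0.022},
    {"dx":0,"dy":0,"dz":0,"ax":0,"ay":0,"az":-0.022},
    {"dx":0,"dy":0,"dz":0,"ax":0,"ay":0,"az":-0.022},
    {"dx":0,"dy":0,"dz":0,"ax":0,"ay":0,"az":-0.022},
    {"dx":0,"dy":0,"dz":0,"ax":0,"ay":0,"az":-0.022},
    {"dx":0,"dy":0,"dz":0,"ax":0,"ay":0,"az":-0.022},
    {"dx":0,"dy":0,"dz":0,"ax":0,"ay":0,"az":0}
  ]
}}

```text
time_s: 1.9
tool_pos: [549.9, -239.2, 231.1]
orientation: [-0.0, 0.296, 0.955, 0.0]
contact_force: [1.1, 0.1, -0.6]
width: 0.999
```

```bash
cat >> h.py <<'E'
def go(target,yang=None):
    o=bot.get_obs(); M=rot(o["orientation"]); d=M.T@(np.array(target)-o["tool_pos"])
    y=np.degrees(np.arctan2(M[1,1],M[0,1]))
    print("t",round(o["time_s"],2),"pos",o["tool_pos"].round(1),"yang",round(y,2),"tilt",M[:,2].round(3),"F",o["contact_force"].round(1),"w",round(o["width"],3),"q6",o["joint_pos"].round(2))
    print("delta tool mm",d.round(1),"norm",(d/600).round(4), "az",None if yang is None else round(-(yang-y)/360,4))
E
python3 -c "
from h import *
go([544,-301,100],55.4)"
```

```text
t 1.9 pos [ 549.9 -239.2  231.1] yang 55.53 tilt [-0.     0.001 -1.   ] F [ 1.1  0.1 -0.6] w 0.999 q6 [-0.6   0.35  1.41  0.    1.38 -1.57]
delta tool mm [-30.2 -54.4 131.1] norm [-0.0503 -0.0906  0.2185] az 0.0004
```

```bash
python3 - <<'E'
from h import *
im,c=snap("scene","s1")
a=cv2.resize(im[210:350,150:300],None,fx=4,fy=4,interpolation=cv2.INTER_CUBIC)
cv2.imwrite("pics/s1c.png",a)
E
```

```text
(no output)
```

View pics/s1c.png

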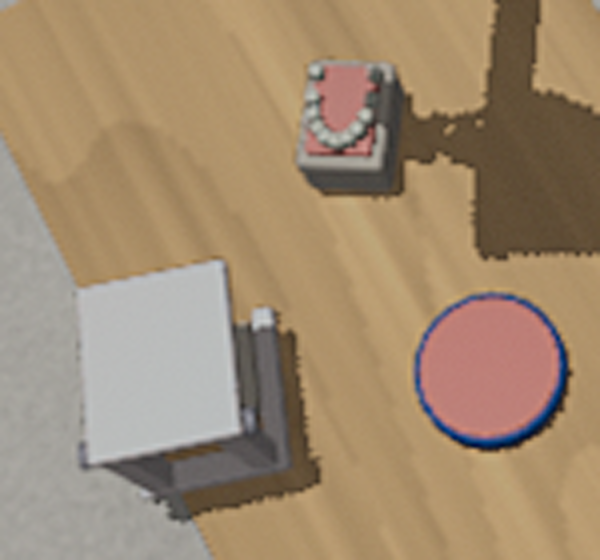

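Articulator top plate corners are at crop (78,290), (222,262), (238,430), (88,465), with a post at (262,318). The cast stands clear of it.

```bash
python3 - <<'E'
from h import *
s=imaging.get_calibration("scene");w=np.load("w2.npy",allow_pickle=True).item()
print(world(np.array([(78,290),(222,262),(238,430),(88,465)])/4+[150,210],118,s).round(0))
for z in (30,60,90,118): print(z,world(np.array([(262,318)])/4+[150,210],z,s).round(0),world(np.array([(525,482),(467,585)])/3+[190,120],z,w,True).round(0))
print(world(np.array([(310,62),(395,72),(378,170),(300,160)])/4+[150,210],52,s).round(0))
E
```

```text
[[ 585. -462.]
 [ 611. -395.]
 [ 691. -425.]
 [ 667. -494.]]
30 [[ 618. -397.]] [[ 611. -391.]
 [ 587. -449.]]
60 [[ 628. -395.]] [[ 605. -371.]
 [ 584. -424.]]
90 [[ 638. -393.]] [[ 600. -352.]
 [ 581. -400.]]
118 [[ 648. -391.]] [[ 595. -333.]
 [ 578. -377.]]
[[ 507. -305.]
 [ 539. -267.]
 [ 585. -303.]
 [ 556. -337.]]
```

Request:
{"op": "apply_moves", "data": {
  "plan": [
    {"dx":-0.013,"dy":-0.0225,"dz":0,"ax":0,"ay":0,"az":0},
    {"dx":-0.013,"dy":-0.0225,"dz":0,"ax":0,"ay":0,"az":0},
    {"dx":-0.013,"dy":-0.0225,"dz":0,"ax":0,"ay":0,"az":0},
    {"dx":-0.013,"dy":-0.0225,"dz":0,"ax":0,"ay":0,"az":0},
    {"dx":0,"dy":0,"dz":0.055,"ax":0,"ay":0,"az":0},
    {"dx":0,"dy":0,"dz":0.055,"ax":0,"ay":0,"az":0},
    {"dx":0,"dy":0,"dz":0.055,"ax":0,"ay":0,"az":0},
    {"dx":0,"dy":0,"dz":0.055,"ax":0,"ay":0,"az":0}
  ]
}}

```text
time_s: 2.75
tool_pos: [544.8, -303.7, 98.0]
orientation: [0.0, 0.298, 0.955, -0.0]
contact_force: [0.2, -1.0, 0.1]
width: 0.998
```

```bash
python3 -c "
from h import *
snap('wrist','w3')
go([545,-302,24],55.4)"
```

```text
t 2.8 pos [ 541.8 -301.4   91.8] yang 55.33 tilt [-0.007  0.006 -1.   ] F [-1.6  0.9 -4.1] w 1.001 q6 [-0.69  0.51  1.53 -0.    1.12 -1.65]
delta tool mm [-3.6  1.3 67.8] norm [-0.0061  0.0021  0.113 ] az -0.0002
```

View pics/w3.png

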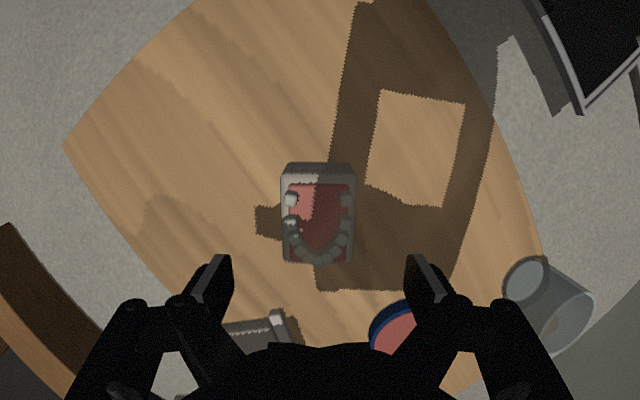

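Cast is centred between the fingers (cols 280–356) and square to them. Descending to grip.

Request:
{"op": "apply_moves", "data": {
  "plan": [
    {"dx":0,"dy":0,"dz":0.025,"ax":0,"ay":0,"az":0},
    {"dx":0,"dy":0,"dz":0.025,"ax":0,"ay":0,"az":0},
    {"dx":0,"dy":0,"dz":0.025,"ax":0,"ay":0,"az":0},
    {"dx":0,"dy":0,"dz":0.025,"ax":0,"ay":0,"az":0},
    {"dx":0,"dy":0,"dz":0.025,"ax":0,"ay":0,"az":0},
    {"dx":0,"dy":0,"dz":0,"ax":0,"ay":0,"az":0},
    {"dx":0,"dy":0,"dz":0,"ax":0,"ay":0,"az":0}
  ]
}}

```text
time_s: 3.5
tool_pos: [545.0, -302.3, 24.1]
orientation: [-0.0, 0.297, 0.955, 0.0]
contact_force: [-0.2, 0.4, 0.6]
width: 0.998
```

Request:
{"op": "apply_moves", "data": {
  "plan": [
    {"dx":0,"dy":0,"dz":0,"ax":0,"ay":0,"az":0},
    {"dx":0,"dy":0,"dz":0,"ax":0,"ay":0,"az":0},
    {"dx":0,"dy":0,"dz":0,"ax":0,"ay":0,"az":0},
    {"dx":0,"dy":0,"dz":0,"ax":0,"ay":0,"az":0},
    {"dx":0,"dy":0,"dz":0,"ax":0,"ay":0,"az":0},
    {"dx":0,"dy":0,"dz":0,"ax":0,"ay":0,"az":0},
    {"dx":0,"dy":0,"dz":0,"ax":0,"ay":0,"az":0},
    {"dx":0,"dy":0,"dz":0,"ax":0,"ay":0,"az":0}
  ],
  "jaw": 1
}}

```text
time_s: 4.3
tool_pos: [545.8, -302.7, 25.6]
orientation: [0.001, 0.297, 0.955, -0.0]
contact_force: [-0.4, -0.7, 6.5]
width: 0.571
```

```bash
python3 -c "
from h import *
go([545,-302,190],91.7)"
```

```text
t 4.3 pos [ 545.8 -302.7   25.6] yang 55.45 tilt [ 0.002 -0.002 -1.   ] F [-0.4 -0.7  6.5] w 0.571 q6 [-0.68  0.58  1.58 -0.    0.97 -1.65]
delta tool mm [ 7.000e-01  1.000e-01 -1.644e+02] norm [ 1.100e-03  2.000e-04 -2.741e-01] az -0.1007
```

Request:
{"op": "apply_moves", "data": {
  "plan": [
    {"dx":0,"dy":0,"dz":-0.02,"ax":0,"ay":0,"az":0},
    {"dx":0,"dy":0,"dz":-0.034,"ax":0,"ay":0,"az":0},
    {"dx":0,"dy":0,"dz":-0.036,"ax":0,"ay":0,"az":-0.0168},
    {"dx":0,"dy":0,"dz":-0.036,"ax":0,"ay":0,"az":-0.0168},
    {"dx":0,"dy":0,"dz":-0.036,"ax":0,"ay":0,"az":-0.0168},
    {"dx":0,"dy":0,"dz":-0.036,"ax":0,"ay":0,"az":-0.0168},
    {"dx":0,"dy":0,"dz":-0.036,"ax":0,"ay":0,"az":-0.0168},
    {"dx":0,"dy":0,"dz":-0.036,"ax":0,"ay":0,"az":-0.0168}
  ]
}}

```text
time_s: 5.1
tool_pos: [544.6, -301.6, 187.2]
orientation: [-0.0, -0.017, 1.0, 0.0]
contact_force: [-0.4, -0.1, -2.7]
width: 0.575
```

Request:
{"op": "apply_moves", "data": {
  "plan": [
    {"dx":0,"dy":0,"dz":0,"ax":0,"ay":0,"az":0},
    {"dx":0,"dy":0,"dz":0,"ax":0,"ay":0,"az":0}
  ]
}}

```text
time_s: 5.3
tool_pos: [544.9, -301.8, 186.1]
orientation: [-0.0, -0.014, 1.0, 0.0]
contact_force: [-0.7, -0.1, -2.2]
width: 0.572
```

```bash
python3 -c "
from h import *
go([533,-100,190],91.7)"
```

```text
t 5.3 pos [ 544.9 -301.8  186.1] yang 91.58 tilt [-0.  0. -1.] F [-0.7 -0.1 -2.2] w 0.572 q6 [-0.68  0.42  1.42  0.    1.31 -2.28]
delta tool mm [  6.3 202.1  -3.8] norm [ 0.0105  0.3368 -0.0064] az -0.0003
```

```bash
python3 - <<'E'
from h import *
im,c=snap("scene","s2")
cv2.imwrite("pics/s2c.png",cv2.resize(im[100:230,270:430],None,fx=4.5,fy=4.5,interpolation=cv2.INTER_CUBIC))
E
```

```text
(no output)
```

View pics/s2c.png

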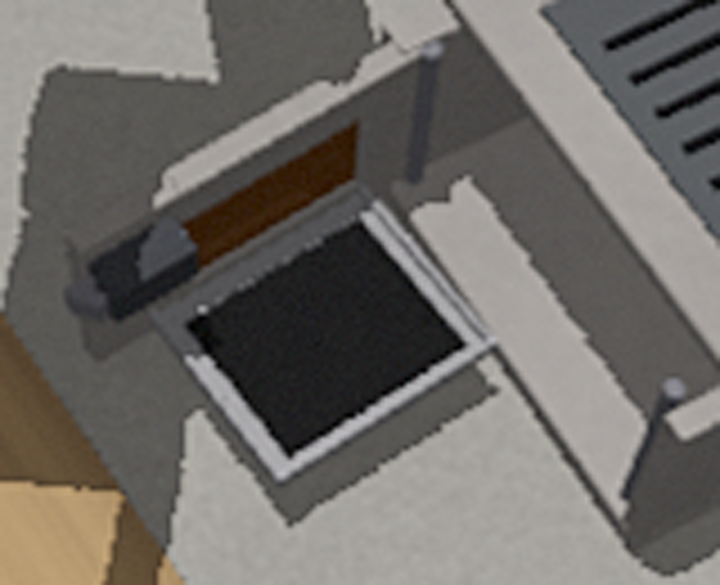

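Mat corners in the crop: (362,222), (465,345), (290,457), (188,327). Rim corners: (497,342), (282,478). The hinge pin top is at (432,48) and the striker top at (674,388).

```bash
python3 - <<'E'
from h import *
s=imaging.get_calibration("scene")
f=lambda p,z:world(np.array(p)/4.5+[270,100],z,s)
Q=f([(362,222),(465,345),(290,457),(188,327)],45);print(Q.round(1),Q.mean(0))
for i in range(4):
    d=Q[(i+1)%4]-Q[i];print(np.linalg.norm(d).round(1),np.degrees(np.arctan2(d[1],d[0])).round(2))
print("rim",f([(497,342),(282,478)],50).round(1))
print("pin base",f([(413,182)],22),"pin top",f([(432,48)],143),"striker",f([(674,388)],143))
print("panel top inner free",f([(85,250)],143))
go([534,-5,190],91.7)
E
```

```text
[[486.6  52. ]
 [581.8  55. ]
 [586.5 -62.1]
 [490.7 -65.8]] [536.38391629  -5.26346125]
95.2 1.79
117.2 -87.71
95.9 -177.8
117.9 91.97
rim [[591.6  68.6]
 [596.3 -73.7]]
pin base [[468.96343031 101.33565958]] pin top [[465.67428997 104.35956478]] striker [[693.449657    86.74586445]]
panel top inner free [[ 472.97287991 -112.47068336]]
t 5.35 pos [ 544.4 -301.5  185.1] yang 91.59 tilt [-0.002  0.001 -1.   ] F [-0.9 -0.3 -3.3] w 0.576 q6 [-0.68  0.42  1.42  0.    1.31 -2.28]
delta tool mm [  2.2 296.7  -4.5] norm [ 0.0036  0.4945 -0.0074] az -0.0003
```

Request:
{"op": "apply_moves", "data": {
  "plan": [
    {"dx":0,"dy":0.04,"dz":0,"ax":0,"ay":0,"az":0},
    {"dx":0,"dy":0.06,"dz":0,"ax":0,"ay":0,"az":0},
    {"dx":0,"dy":0.065,"dz":0,"ax":0,"ay":0,"az":0},
    {"dx":0,"dy":0.065,"dz":0,"ax":0,"ay":0,"az":0},
    {"dx":0,"dy":0.065,"dz":0,"ax":0,"ay":0,"az":0},
    {"dx":0,"dy":0.065,"dz":0,"ax":0,"ay":0,"az":0},
    {"dx":0,"dy":0.06,"dz":0,"ax":0,"ay":0,"az":0},
    {"dx":0.004,"dy":0.04,"dz":0,"ax":0,"ay":0,"az":0}
  ]
}}

```text
time_s: 6.15
tool_pos: [532.9, -23.5, 184.5]
orientation: [-0.002, -0.015, 1.0, 0.001]
contact_force: [0.3, -0.5, -1.9]
width: 0.575
```

Request:
{"op": "apply_moves", "data": {
  "plan": [
    {"dx":0,"dy":0.02,"dz":0,"ax":0,"ay":0,"az":0},
    {"dx":0,"dy":0.01,"dz":0,"ax":0,"ay":0,"az":0},
    {"dx":0,"dy":0,"dz":0,"ax":0,"ay":0,"az":0},
    {"dx":0,"dy":0,"dz":0,"ax":0,"ay":0,"az":0},
    {"dx":0,"dy":0,"dz":0,"ax":0,"ay":0,"az":0}
  ]
}}

```text
time_s: 6.65
tool_pos: [534.0, -9.6, 186.2]
orientation: [-0.0, -0.014, 1.0, -0.0]
contact_force: [1.5, -0.5, -2.9]
width: 0.576
```

```bash
python3 -c "
from h import *
go([533.5,-4.5,68],91.8)"
```

```text
t 6.65 pos [534.   -9.6 186.2] yang 91.64 tilt [-0. -0. -1.] F [ 1.5 -0.5 -2.9] w 0.576 q6 [-0.23  0.27  1.64 -0.    1.24 -1.83]
delta tool mm [  0.4   5.1 118.2] norm [0.0006 0.0085 0.197 ] az -0.0005
```

Request:
{"op": "apply_moves", "data": {
  "plan": [
    {"dx":0,"dy":0.008,"dz":0.02,"ax":0,"ay":0,"az":0},
    {"dx":0,"dy":0,"dz":0.035,"ax":0,"ay":0,"az":0},
    {"dx":0,"dy":0,"dz":0.035,"ax":0,"ay":0,"az":0},
    {"dx":0,"dy":0,"dz":0.035,"ax":0,"ay":0,"az":0},
    {"dx":0,"dy":0,"dz":0.035,"ax":0,"ay":0,"az":0},
    {"dx":0,"dy":0,"dz":0.02,"ax":0,"ay":0,"az":0},
    {"dx":0,"dy":0,"dz":0.015,"ax":0,"ay":0,"az":0},
    {"dx":0,"dy":0,"dz":0,"ax":0,"ay":0,"az":0}
  ]
}}

```text
time_s: 7.45
tool_pos: [533.0, -3.5, 68.1]
orientation: [-0.001, -0.015, 1.0, 0.0]
contact_force: [-0.1, -0.5, -2.4]
width: 0.577
```

Request:
{"op": "apply_moves", "data": {
  "plan": [
    {"dx":0,"dy":0,"dz":0.004,"ax":0,"ay":0,"az":0},
    {"dx":0,"dy":0,"dz":0,"ax":0,"ay":0,"az":0},
    {"dx":0,"dy":0,"dz":0,"ax":0,"ay":0,"az":0}
  ]
}}

```text
time_s: 7.75
tool_pos: [534.2, -3.6, 67.6]
orientation: [0.001, -0.015, 1.0, -0.0]
contact_force: [-0.2, -0.2, -1.6]
width: 0.572
```

```bash
python3 -c "
from h import *
go([533.5,-4.5,62],91.8)"
```

```text
t 7.75 pos [534.2  -3.6  67.6] yang 91.73 tilt [ 0.001 -0.    -1.   ] F [-0.2 -0.2 -1.6] w 0.572 q6 [-0.22  0.4   1.78  0.    0.96 -1.82]
delta tool mm [ 0.7 -0.8  5.6] norm [ 0.0012 -0.0014  0.0094] az -0.0002
```

Request:
{"op": "apply_moves", "data": {
  "plan": [
    {"dx":0,"dy":-0.001,"dz":0.003,"ax":0,"ay":0,"az":0},
    {"dx":0,"dy":0,"dz":0.003,"ax":0,"ay":0,"az":0},
    {"dx":0,"dy":0,"dz":0,"ax":0,"ay":0,"az":0},
    {"dx":0,"dy":0,"dz":0,"ax":0,"ay":0,"az":0}
  ]
}}

```text
time_s: 8.15
tool_pos: [533.6, -4.1, 63.3]
orientation: [-0.0, -0.015, 1.0, 0.0]
contact_force: [0.3, 0.2, -3.0]
width: 0.574
```

Request:
{"op": "apply_moves", "data": {
  "plan": [
    {"dx":0,"dy":0,"dz":0.002,"ax":0,"ay":0,"az":0},
    {"dx":0,"dy":0,"dz":0,"ax":0,"ay":0,"az":0},
    {"dx":0,"dy":0,"dz":0,"ax":0,"ay":0,"az":0}
  ]
}}

```text
time_s: 8.45
tool_pos: [533.9, -4.1, 62.5]
orientation: [0.0, -0.015, 1.0, -0.0]
contact_force: [-1.4, 0.4, 3.3]
width: 0.576
```

Request:
{"op": "apply_moves", "data": {
  "plan": [
    {"dx":0,"dy":0,"dz":0.0,"ax":0,"ay":0,"az":0},
    {"dx":0,"dy":0,"dz":0,"ax":0,"ay":0,"az":0},
    {"dx":0,"dy":0,"dz":0,"ax":0,"ay":0,"az":0},
    {"dx":0,"dy":0,"dz":0,"ax":0,"ay":0,"az":0},
    {"dx":0,"dy":0,"dz":0,"ax":0,"ay":0,"az":0},
    {"dx":0,"dy":0,"dz":0,"ax":0,"ay":0,"az":0}
  ],
  "jaw": -1
}}

```text
time_s: 9.05
tool_pos: [533.7, -4.2, 62.1]
orientation: [0.0, -0.015, 1.0, -0.0]
contact_force: [-1.0, -0.1, 0.4]
width: 0.996
```

Request:
{"op": "apply_moves", "data": {
  "plan": [
    {"dx":0,"dy":0,"dz":-0.02,"ax":0,"ay":0,"az":0},
    {"dx":0,"dy":0,"dz":-0.03,"ax":0,"ay":0,"az":0},
    {"dx":0,"dy":0,"dz":-0.035,"ax":0,"ay":0,"az":0},
    {"dx":0,"dy":0,"dz":-0.035,"ax":0,"ay":0,"az":0},
    {"dx":0,"dy":0,"dz":-0.035,"ax":0,"ay":0,"az":0},
    {"dx":0,"dy":0,"dz":-0.035,"ax":0,"ay":0,"az":0},
    {"dx":0,"dy":0,"dz":0,"ax":0,"ay":0,"az":0},
    {"dx":0,"dy":0,"dz":0,"ax":0,"ay":0,"az":0}
  ]
}}

```text
time_s: 9.85
tool_pos: [533.9, -4.2, 176.8]
orientation: [0.001, -0.015, 1.0, -0.0]
contact_force: [-0.3, 0.2, -0.5]
width: 0.996
```

```bash
python3 - <<'E'
from h import *
im,c=snap("side","d3");im2,c2=snap("wrist","w4");np.save("w4.npy",c2,allow_pickle=True)
a=cv2.resize(im[110:240,260:420],None,fx=2.5,fy=2.5); b=cv2.resize(im2[100:330,200:440],(400,383))
cv2.imwrite("pics/d3c.png",np.vstack([a[:325],b])[:600] if 0 else np.hstack([cv2.copyMakeBorder(a,0,383-325,0,0,0),b]))
go([0,0,0])
E
```

```text
t 9.95 pos [533.   -4.  175.3] yang 91.73 tilt [-0.002  0.    -1.   ] F [-0.4 -0.6 -0.7] w 0.998 q6 [-0.22  0.27  1.66 -0.    1.21 -1.82]
delta tool mm [532.3  20.  176.1] norm [0.8872 0.0334 0.2936] az None
```

View pics/d3c.png

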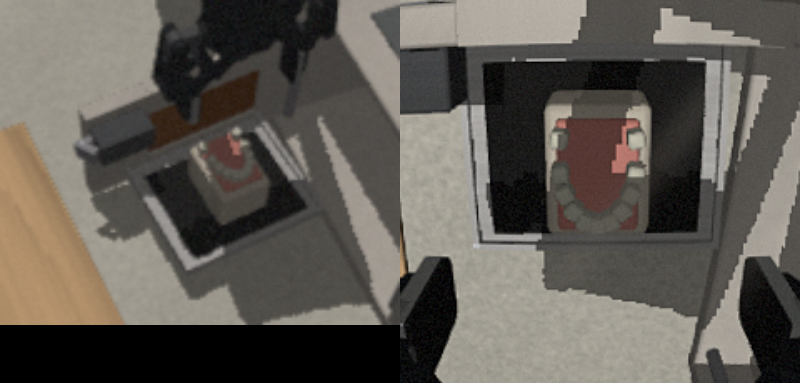

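The cast stands upright near the tray middle. Wrist crop: block top at (547–650, 108–235); tray outer rim at bottom corners (478,244), (716,243) and top left (467,47).

```bash
python3 - <<'E'
from h import *
c=np.load("w4.npy",allow_pickle=True).item()
f=lambda p,z:world((np.array(p,float)-[400,0])*.6+[200,100],z,c,True)
Q=f([(547,108),(650,108),(650,235),(547,235)],89);print(Q.round(1),Q.mean(0))
print("rim",f([(478,244),(716,243),(467,47)],50).round(1))
import math
# push plan: hinge
th=math.radians(2.0);x=np.array([math.cos(th),math.sin(th)]);y=np.array([-x[1],x[0]])
H=np.array([533.5,-4.5])-70*x+115*y;print("hinge",H,"plate",H-16*x-180*y,"free",H-220*y)
E
```

```text
[[501.6 -27.3]
 [500.1  19.6]
 [563.6  23.5]
 [565.1 -27.3]] [532.5999795   -2.88355995]
rim [[591.6 -72.2]
 [586.6  68.4]
 [477.1 -74.1]]
hinge [459.52919999 107.98698034] plate [449.82085616 -72.46176047] free [ 467.20708926 -111.87900161]
```

Request:
{"op": "apply_moves", "data": {
  "plan": [
    {"dx":0,"dy":0,"dz":0,"ax":0,"ay":0,"az":0.0225},
    {"dx":0,"dy":0,"dz":0,"ax":0,"ay":0,"az":0.0225},
    {"dx":0,"dy":0,"dz":0,"ax":0,"ay":0,"az":0.0225},
    {"dx":0,"dy":0,"dz":0,"ax":0,"ay":0,"az":0.0225},
    {"dx":0,"dy":0,"dz":0,"ax":0,"ay":0,"az":0.0225},
    {"dx":0,"dy":0,"dz":0,"ax":0,"ay":0,"az":0.0225},
    {"dx":0,"dy":0,"dz":0,"ax":0,"ay":0,"az":0.0225},
    {"dx":0,"dy":0,"dz":0,"ax":0,"ay":0,"az":0.0225}
  ],
  "jaw": 1
}}

```text
time_s: 10.75
tool_pos: [532.9, -4.0, 174.7]
orientation: [-0.001, 0.526, 0.851, -0.0]
contact_force: [-0.6, 0.5, -0.9]
width: 0.002
```

Request:
{"op": "apply_moves", "data": {
  "plan": [
    {"dx":0,"dy":0,"dz":0,"ax":0,"ay":0,"az":0.0225},
    {"dx":0,"dy":0,"dz":0,"ax":0,"ay":0,"az":0.0225},
    {"dx":0,"dy":0,"dz":0,"ax":0,"ay":0,"az":0.0225},
    {"dx":0,"dy":0,"dz":0,"ax":0,"ay":0,"az":0.0225},
    {"dx":0,"dy":0,"dz":0,"ax":0,"ay":0,"az":0.0225},
    {"dx":0,"dy":0,"dz":0,"ax":0,"ay":0,"az":0.0225},
    {"dx":0,"dy":0,"dz":0,"ax":0,"ay":0,"az":0.0225},
    {"dx":0,"dy":0,"dz":0,"ax":0,"ay":0,"az":0.0225}
  ]
}}

```text
time_s: 11.55
tool_pos: [532.9, -4.0, 174.7]
orientation: [-0.001, 0.9, 0.437, -0.001]
contact_force: [0.4, -1.0, -0.3]
width: -0.001
```

Request:
{"op": "apply_moves", "data": {
  "plan": [
    {"dx":0,"dy":0,"dz":0,"ax":0,"ay":0,"az":0.0225},
    {"dx":0,"dy":0,"dz":0,"ax":0,"ay":0,"az":0.0225},
    {"dx":0,"dy":0,"dz":0,"ax":0,"ay":0,"az":0.0225},
    {"dx":0,"dy":0,"dz":0,"ax":0,"ay":0,"az":0.0225},
    {"dx":0,"dy":0,"dz":0,"ax":0,"ay":0,"az":0.0225},
    {"dx":0,"dy":0,"dz":0,"ax":0,"ay":0,"az":0.0225},
    {"dx":0,"dy":0,"dz":0,"ax":0,"ay":0,"az":0.005},
    {"dx":0,"dy":0,"dz":0,"ax":0,"ay":0,"az":0}
  ]
}}

```text
time_s: 12.35
tool_pos: [533.0, -4.0, 174.9]
orientation: [-0.0, 1.0, 0.015, -0.001]
contact_force: [0.0, 0.5, 0.5]
width: 0.003
```

```bash
python3 - <<'E'
from h import *
go([415,-73,176],-88)
s=imaging.get_calibration("scene")
f=lambda p,z:world(np.array(p)/4.5+[270,100],z,s)
print("front floor edge",f([(440,255),(620,510)],0),f([(440,255),(620,510)],22))
E
```

```text
t 12.35 pos [533.   -4.  174.9] yang -88.28 tilt [-0.002  0.001 -1.   ] F [0.  0.5 0.5] w 0.003 q6 [-0.22  0.28  1.66  0.    1.21  1.32]
delta tool mm [-120.    65.4   -0.9] norm [-0.2     0.109  -0.0015] az -0.0008
front floor edge [[507.95913294  95.40117092]
 [694.0179953   84.62101018]] [[517.71422572  86.08899831]
 [699.63040364  75.5488627 ]]
```

Request:
{"op": "apply_moves", "data": {
  "plan": [
    {"dx":-0.03,"dy":0.015,"dz":0,"ax":0,"ay":0,"az":0},
    {"dx":-0.04,"dy":0.02,"dz":0,"ax":0,"ay":0,"az":0},
    {"dx":-0.04,"dy":0.02,"dz":0,"ax":0,"ay":0,"az":0},
    {"dx":-0.04,"dy":0.02,"dz":0,"ax":0,"ay":0,"az":0},
    {"dx":-0.03,"dy":0.02,"dz":0,"ax":0,"ay":0,"az":0},
    {"dx":-0.02,"dy":0.014,"dz":0,"ax":0,"ay":0,"az":0},
    {"dx":0,"dy":0,"dz":0,"ax":0,"ay":0,"az":0},
    {"dx":0,"dy":0,"dz":0,"ax":0,"ay":0,"az":0}
  ]
}}

```text
time_s: 13.15
tool_pos: [415.8, -73.1, 175.9]
orientation: [-0.0, 1.0, 0.015, -0.0]
contact_force: [0.2, -0.4, 0.2]
width: 0.003
```

Request:
{"op": "apply_moves", "data": {
  "plan": [
    {"dx":0,"dy":0,"dz":0.02,"ax":0,"ay":0,"az":0},
    {"dx":0,"dy":0,"dz":0.03,"ax":0,"ay":0,"az":0},
    {"dx":0,"dy":0,"dz":0.03,"ax":0,"ay":0,"az":0},
    {"dx":0,"dy":0,"dz":0.025,"ax":0,"ay":0,"az":0},
    {"dx":0,"dy":0,"dz":0,"ax":0,"ay":0,"az":0},
    {"dx":0,"dy":0,"dz":0,"ax":0,"ay":0,"az":0}
  ]
}}

```text
time_s: 13.75
tool_pos: [416.1, -72.8, 113.1]
orientation: [-0.0, 1.0, 0.016, -0.0]
contact_force: [-0.8, 0.0, 0.2]
width: 0.0
```

```bash
cat >> h.py <<'E'
def arc(step_deg,n,off=11,lead=0):
    """door angle from TCP touching the outer face; rows to follow the arc in tool axes"""
    H=np.array([459.5,108.0]); o=bot.get_obs(); M=rot(o["orientation"]); p=o["tool_pos"][:2]-H
    r=np.hypot(*p); h=off+16; L=np.sqrt(r*r-h*h)
    a=np.arctan2(p[1],p[0])+np.arctan2(h,L)   # door direction
    print("t",round(o["time_s"],2),"pos",o["tool_pos"].round(1),"F",o["contact_force"].round(1),"door dir deg",np.degrees(a).round(1),"L",L.round(1),"q",o["joint_pos"].round(2))
    yang=np.degrees(np.arctan2(M[1,1],M[0,1])); print("yang",yang.round(1))
    s=np.radians(step_deg)
    R2=lambda t:np.array([[np.cos(t),-np.sin(t)],[np.sin(t),np.cos(t)]])
    d=R2(-a)@(R2(s)@p-p)  # in door frame: [along door outward, normal]
    print("per row (along door, normal) mm",d.round(2),"norm",(d/600).round(4),"az",round(-step_deg/360,4))
E
python3 -c "
from h import *
go([438,-73,112],-88)
arc(5,8)"
```

```text
t 13.75 pos [416.1 -72.8 113.1] yang -88.22 tilt [-0.001  0.    -1.   ] F [-0.8  0.   0.2] w 0.0 q6 [-0.44  0.16  1.99  0.    1.    1.1 ]
delta tool mm [21.9  0.9  1. ] norm [0.0364 0.0015 0.0017] az -0.0006
t 13.75 pos [416.1 -72.8 113.1] F [-0.8  0.   0.2] door dir deg -95.1 L 183.9 q [-0.44  0.16  1.99  0.    1.    1.1 ]
yang -88.2
per row (along door, normal) mm [ 1.65 16.13] norm [0.0028 0.0269] az -0.0139
```

Request:
{"op": "apply_moves", "data": {
  "plan": [
    {"dx":0.007,"dy":0,"dz":0,"ax":0,"ay":0,"az":0},
    {"dx":0.007,"dy":0,"dz":0,"ax":0,"ay":0,"az":0},
    {"dx":0.007,"dy":0,"dz":0,"ax":0,"ay":0,"az":0},
    {"dx":0.007,"dy":0,"dz":0,"ax":0,"ay":0,"az":0},
    {"dx":0.007,"dy":0,"dz":0,"ax":0,"ay":0,"az":0},
    {"dx":0.007,"dy":0.001,"dz":0,"ax":0,"ay":0,"az":-0.0035},
    {"dx":0.007,"dy":0.001,"dz":0,"ax":0,"ay":0,"az":-0.0035},
    {"dx":0.007,"dy":0.001,"dz":0,"ax":0,"ay":0,"az":-0.0035}
  ]
}}

```text
time_s: 14.55
tool_pos: [449.5, -73.7, 113.0]
orientation: [-0.0, 0.999, 0.049, -0.0]
contact_force: [0.1, -0.3, 1.4]
width: -0.001
```

```bash
python3 -c "
from h import *
arc(2.5,8)"
```

```text
t 14.55 pos [449.5 -73.7 113. ] F [ 0.1 -0.3  1.4] door dir deg -84.6 L 180.0 q [-0.41  0.21  1.92 -0.    1.01  1.06]
yang -84.4
per row (along door, normal) mm [1.01 7.88] norm [0.0017 0.0131] az -0.0069
```

Request:
{"op": "apply_moves", "data": {
  "plan": [
    {"dx":0.0105,"dy":0.0014,"dz":0,"ax":0,"ay":0,"az":-0.0056},
    {"dx":0.013,"dy":0.0017,"dz":0,"ax":0,"ay":0,"az":-0.0069},
    {"dx":0.013,"dy":0.0017,"dz":0,"ax":0,"ay":0,"az":-0.0069},
    {"dx":0.013,"dy":0.0017,"dz":0,"ax":0,"ay":0,"az":-0.0069},
    {"dx":0.013,"dy":0.0017,"dz":0,"ax":0,"ay":0,"az":-0.0069},
    {"dx":0.013,"dy":0.0017,"dz":0,"ax":0,"ay":0,"az":-0.0069},
    {"dx":0.013,"dy":0.0017,"dz":0,"ax":0,"ay":0,"az":-0.0069},
    {"dx":0.013,"dy":0.0017,"dz":0,"ax":0,"ay":0,"az":-0.0069}
  ]
}}

```text
time_s: 15.35
tool_pos: [510.6, -66.9, 113.0]
orientation: [0.0, 0.976, 0.217, -0.0]
contact_force: [-0.1, -0.9, -0.1]
width: 0.001
```

```bash
python3 -c "
from h import *
arc(2.5,8)
im,c=snap('wrist','w5');im2,c2=snap('side','d5')
cv2.imwrite('pics/w5c.png',np.hstack([cv2.resize(im,(480,300)),cv2.resize(im2[80:260,250:442],(320,300))]))"
```

```text
t 15.35 pos [510.6 -66.9 113. ] F [-0.1 -0.9 -0.1] door dir deg -65.2 L 180.2 q [-0.35  0.31  1.78 -0.    1.05  0.79]
yang -64.9
per row (along door, normal) mm [1.01 7.89] norm [0.0017 0.0131] az -0.0069
```

View pics/w5c.png

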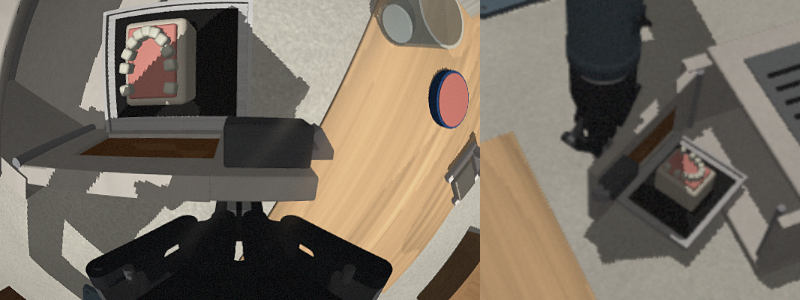

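The door is following the fingers, and the cast is riding upright mid-tray. Views used: about 10.

Request:
{"op": "apply_moves", "data": {
  "plan": [
    {"dx":0.0105,"dy":0.0014,"dz":0,"ax":0,"ay":0,"az":-0.0056},
    {"dx":0.013,"dy":0.0017,"dz":0,"ax":0,"ay":0,"az":-0.0069},
    {"dx":0.013,"dy":0.0017,"dz":0,"ax":0,"ay":0,"az":-0.0069},
    {"dx":0.013,"dy":0.0017,"dz":0,"ax":0,"ay":0,"az":-0.0069},
    {"dx":0.013,"dy":0.0017,"dz":0,"ax":0,"ay":0,"az":-0.0069},
    {"dx":0.013,"dy":0.0017,"dz":0,"ax":0,"ay":0,"az":-0.0069},
    {"dx":0.013,"dy":0.0017,"dz":0,"ax":0,"ay":0,"az":-0.0069},
    {"dx":0.013,"dy":0.0017,"dz":0,"ax":0,"ay":0,"az":-0.0069}
  ]
}}

```text
time_s: 16.25
tool_pos: [565.3, -40.0, 113.0]
orientation: [0.0, 0.926, 0.378, -0.0]
contact_force: [0.3, -1.2, 0.3]
width: -0.003
```

Request:
{"op": "apply_moves", "data": {
  "plan": [
    {"dx":0.013,"dy":0.0017,"dz":0,"ax":0,"ay":0,"az":-0.0069},
    {"dx":0.013,"dy":0.0017,"dz":0,"ax":0,"ay":0,"az":-0.0069},
    {"dx":0.013,"dy":0.0017,"dz":0,"ax":0,"ay":0,"az":-0.0069},
    {"dx":0.013,"dy":0.0017,"dz":0,"ax":0,"ay":0,"az":-0.0069},
    {"dx":0.013,"dy":0.0017,"dz":0,"ax":0,"ay":0,"az":-0.0069},
    {"dx":0.013,"dy":0.0017,"dz":0,"ax":0,"ay":0,"az":-0.0069},
    {"dx":0.013,"dy":0.0017,"dz":0,"ax":0,"ay":0,"az":-0.0069},
    {"dx":0.0105,"dy":0.0014,"dz":0,"ax":0,"ay":0,"az":-0.0056}
  ]
}}

```text
time_s: 17.05
tool_pos: [608.3, 3.7, 113.0]
orientation: [0.0, 0.849, 0.529, -0.0]
contact_force: [-1.1, -1.5, -0.2]
width: 0.002
```

```bash
python3 -c "
from h import *
arc(2,8)"
```

```text
t 17.05 pos [608.3   3.7 113. ] F [-1.1 -1.5 -0.2] door dir deg -26.5 L 179.7 q [-0.18  0.46  1.54 -0.    1.14  0.28]
yang -26.1
per row (along door, normal) mm [0.83 6.29] norm [0.0014 0.0105] az -0.0056
```

Request:
{"op": "apply_moves", "data": {
  "plan": [
    {"dx":0.0105,"dy":0.0014,"dz":0,"ax":0,"ay":0,"az":-0.0056},
    {"dx":0.0105,"dy":0.0014,"dz":0,"ax":0,"ay":0,"az":-0.0056},
    {"dx":0.0105,"dy":0.0014,"dz":0,"ax":0,"ay":0,"az":-0.0056},
    {"dx":0.0105,"dy":0.0014,"dz":0,"ax":0,"ay":0,"az":-0.0056},
    {"dx":0.0105,"dy":0.0014,"dz":0,"ax":0,"ay":0,"az":-0.0056},
    {"dx":0.008,"dy":0.001,"dz":0,"ax":0,"ay":0,"az":-0.004},
    {"dx":0.005,"dy":0.0007,"dz":0,"ax":0,"ay":0,"az":-0.0027},
    {"dx":0.005,"dy":0.0007,"dz":0,"ax":0,"ay":0,"az":-0.0027}
  ]
}}

```text
time_s: 17.85
tool_pos: [628.0, 41.4, 113.1]
orientation: [-0.0, 0.781, 0.624, -0.0]
contact_force: [-1.4, -1.1, -0.8]
width: 0.001
```

Request:
{"op": "apply_moves", "data": {
  "plan": [
    {"dx":0.004,"dy":0.0005,"dz":0,"ax":0,"ay":0,"az":-0.002},
    {"dx":0.004,"dy":0.0005,"dz":0,"ax":0,"ay":0,"az":-0.002},
    {"dx":0.004,"dy":0.0005,"dz":0,"ax":0,"ay":0,"az":-0.002},
    {"dx":0.004,"dy":0.0005,"dz":0,"ax":0,"ay":0,"az":-0.002}
  ]
}}

```text
time_s: 18.25
tool_pos: [630.5, 47.9, 113.1]
orientation: [0.001, 0.765, 0.643, -0.002]
contact_force: [-3.2, -9.5, 2.1]
width: 0.002
```

```bash
python3 -c "
from h import *
arc(0.7,8)"
```

```text
t 18.25 pos [630.5  47.9 113.1] F [-3.2 -9.5  2.1] door dir deg -10.8 L 179.2 q [-0.1   0.5   1.48 -0.    1.17  0.08]
yang -9.9
per row (along door, normal) mm [0.32 2.19] norm [0.0005 0.0037] az -0.0019
```

The bolt met the post where predicted, at about −10.8° with 10 N. Continuing slowly.

Request:
{"op": "apply_moves", "data": {
  "plan": [
    {"dx":0.0035,"dy":0.0004,"dz":0,"ax":0,"ay":0,"az":-0.0019},
    {"dx":0.0035,"dy":0.0004,"dz":0,"ax":0,"ay":0,"az":-0.0019},
    {"dx":0.0035,"dy":0.0004,"dz":0,"ax":0,"ay":0,"az":-0.0019},
    {"dx":0.0035,"dy":0.0004,"dz":0,"ax":0,"ay":0,"az":-0.0019}
  ]
}}

```text
time_s: 18.65
tool_pos: [632.8, 55.5, 113.1]
orientation: [0.001, 0.75, 0.661, -0.002]
contact_force: [-2.1, -4.8, 0.9]
width: -0.0
```

Request:
{"op": "apply_moves", "data": {
  "plan": [
    {"dx":0.0035,"dy":0.0004,"dz":0,"ax":0,"ay":0,"az":-0.0019},
    {"dx":0.0035,"dy":0.0004,"dz":0,"ax":0,"ay":0,"az":-0.0019},
    {"dx":0.0025,"dy":0.0004,"dz":0,"ax":0,"ay":0,"az":-0.0013}
  ]
}}

```text
time_s: 18.95
tool_pos: [635.0, 64.6, 113.2]
orientation: [-0.0, 0.739, 0.673, 0.0]
contact_force: [0.2, 0.0, 0.5]
width: -0.0
```

```bash
python3 -c "
from h import *
arc(0.7,8)"
```

```text
t 18.95 pos [635.   64.6 113.2] F [0.2 0.  0.5] door dir deg -5.3 L 178.7 q [-0.07  0.51  1.46  0.    1.17  0.02]
yang -5.3
per row (along door, normal) mm [0.32 2.19] norm [0.0005 0.0036] az -0.0019
```

Request:
{"op": "apply_moves", "data": {
  "plan": [
    {"dx":0.0025,"dy":0.0003,"dz":0,"ax":0,"ay":0,"az":-0.0013},
    {"dx":0.0025,"dy":0.0003,"dz":0,"ax":0,"ay":0,"az":-0.0013}
  ]
}}

```text
time_s: 19.15
tool_pos: [635.4, 66.0, 113.2]
orientation: [0.001, 0.733, 0.68, -0.001]
contact_force: [-1.8, -9.0, 1.5]
width: 0.002
```

Request:
{"op": "apply_moves", "data": {
  "plan": [
    {"dx":0.0025,"dy":0,"dz":0,"ax":0,"ay":0,"az":-0.0013},
    {"dx":0,"dy":0,"dz":0,"ax":0,"ay":0,"az":0}
  ]
}}

```text
time_s: 19.35
tool_pos: [635.5, 65.9, 113.2]
orientation: [0.001, 0.731, 0.683, -0.002]
contact_force: [-1.1, -9.7, 0.5]
width: -0.004
```

Request:
{"op": "apply_moves", "data": {
  "plan": [
    {"dx":0.002,"dy":0,"dz":0,"ax":0,"ay":0,"az":0},
    {"dx":0,"dy":0,"dz":0,"ax":0,"ay":0,"az":0}
  ]
}}

```text
time_s: 19.55
tool_pos: [635.4, 66.0, 113.3]
orientation: [0.002, 0.731, 0.682, -0.002]
contact_force: [-2.3, -14.3, 0.9]
width: 0.002
```

```bash
python3 -c "
from h import *
arc(0.7,8)"
```

```text
t 19.55 pos [635.4  66.  113.3] F [ -2.3 -14.3   0.9] door dir deg -4.9 L 178.9 q [-0.07  0.51  1.46 -0.01  1.17  0.  ]
yang -4.0
per row (along door, normal) mm [0.32 2.19] norm [0.0005 0.0036] az -0.0019
```

Request:
{"op": "apply_moves", "data": {
  "plan": [
    {"dx":0.002,"dy":0,"dz":0,"ax":0,"ay":0,"az":0},
    {"dx":0.002,"dy":0,"dz":0,"ax":0,"ay":0,"az":0},
    {"dx":0,"dy":0,"dz":0,"ax":0,"ay":0,"az":0},
    {"dx":0,"dy":0,"dz":0,"ax":0,"ay":0,"az":0}
  ]
}}

```text
time_s: 19.95
tool_pos: [635.4, 66.0, 113.3]
orientation: [0.003, 0.731, 0.682, -0.004]
contact_force: [-3.4, -21.3, 1.6]
width: -0.003
```

```bash
python3 -c "
from h import *
arc(0.7,8)"
```

```text
t 19.95 pos [635.4  66.  113.3] F [ -3.4 -21.3   1.6] door dir deg -4.9 L 178.8 q [-0.07  0.51  1.46 -0.01  1.17  0.01]
yang -4.0
per row (along door, normal) mm [0.32 2.19] norm [0.0005 0.0036] az -0.0019
```

It is hard against the stop: 21 N and no movement. Backing away to inspect.

Request:
{"op": "apply_moves", "data": {
  "plan": [
    {"dx":-0.008,"dy":0,"dz":0,"ax":0,"ay":0,"az":0},
    {"dx":-0.02,"dy":0,"dz":0,"ax":0,"ay":0,"az":0},
    {"dx":-0.04,"dy":0,"dz":0,"ax":0,"ay":0,"az":0},
    {"dx":-0.05,"dy":0,"dz":0,"ax":0,"ay":0,"az":0},
    {"dx":-0.04,"dy":0,"dz":-0.03,"ax":0,"ay":0,"az":0},
    {"dx":-0.02,"dy":0,"dz":-0.03,"ax":0,"ay":0,"az":0},
    {"dx":0,"dy":0,"dz":0,"ax":0,"ay":0,"az":0},
    {"dx":0,"dy":0,"dz":0,"ax":0,"ay":0,"az":0}
  ]
}}

```text
time_s: 20.75
tool_pos: [628.6, -34.2, 149.1]
orientation: [0.0, 0.731, 0.682, 0.001]
contact_force: [-0.4, -0.6, 0.5]
width: -0.004
```

```bash
python3 -c "
from h import *
o=bot.get_obs();print(o['tool_pos'].round(1),o['contact_force'].round(1))
im,c=snap('wrist','w6');im2,c2=snap('side','d6')
cv2.imwrite('pics/w6c.png',np.hstack([cv2.resize(im[20:320,100:580],(480,300)),cv2.resize(im2[80:260,330:522],(320,300))]))
np.save('w6.npy',c,allow_pickle=True)"
```

```text
[628.6 -34.2 149.1] [-0.4 -0.6  0.5]
```

View pics/w6c.png

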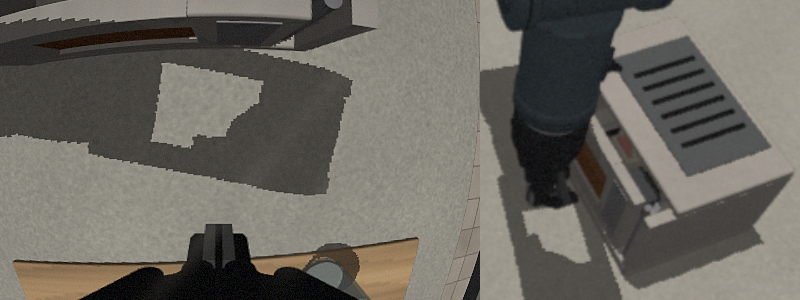

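The door looks flush and the pink of the cast shows inside. One last close look at the latch, through the scene and side views (final view).

```bash
python3 -c "
from h import *
im=cv2.imread('pics/d6.png');im2,c=snap('scene','s6')
w,_=snap('wrist','w7')
z=lambda a:cv2.resize(a,(400,300),interpolation=cv2.INTER_CUBIC)
cv2.imwrite('pics/f.png',np.vstack([np.hstack([z(im[135:225,380:500]),z(im2[120:225,360:500])]),np.hstack([z(w[0:75,300:400]),z(w[0:120,380:540])])]))"
```

```text
(no output)
```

View pics/f.png

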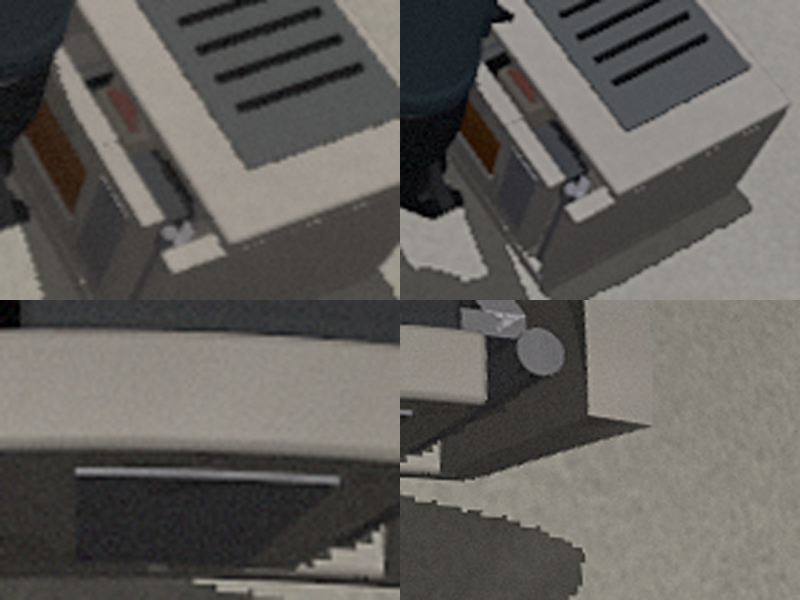

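The bolt (bottom-right crop, about (500,320)) lies inside, behind the round post at (540,350), so it is latched. The cast's pink wax shows upright inside. Handing in.

```bash
python3 -c "
from h import *
print(bot.hand_in())"
```

```text
the job is handed in; nothing more can be done
None
```

The cast is standing in the curing cabinet and the door is shut and latched. I handed the job in after about 21 s of robot time (limit 64 s).

- **Cast:** I gripped it across its 50 mm width, set it down upright and let go. It stood within about 2 mm of my estimate of the tray middle. Partway through the closing it was still upright there. After closing I could only see its pink wax above the door, so I didn't re-measure its final position.
- **Door:** I pushed it shut with closed fingers at the thumb plate. In the readings I took, the bolt rode over the post at about 10 N. The force then dropped to about 0, and the door stopped firmly. The highest reading was about 22 N, against the 60 N limit.
- **Final look:** The door is flush, and the bolt is out behind the striker post. The arm is about 100 mm clear with no contact.
- **Other things:** I kept clear of the articulator, glass and tin, but did not measure their positions again at the end.
- **Failed or disagreed:** The first move call was refused because it lacked some required keys, so nothing moved. The wrist and scene views of the tray disagreed by about 2 mm, so I aimed between them.

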